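Open the fob return box and post a visitor fob

TASK

Open the visitor-fob return box for the day: take the key from the walnut stand, put it in the lock on top of the box, turn it clockwise as far as it goes so that the red shutter swings clear of the slot, and leave it there. Then take the fob from the stand and post it on edge through the slot so that it ends up lying in the box's tray with its green side up; the twisted throat under the slot turns it half round on the way down, so mind which way the green side faces as it goes in. Leave the things on the turntable as they are.

Things in the scene. Friction and masses are not known exactly. Their poses are not given: they have to be found in the camera images.
- returnbox: Fob return box, fixed to the counter: clear-walled column 120 x 120 mm, 240 mm tall, with a flat grey deck on top and an open-topped catch tray (72 mm along x, 80 mm along y, rim 24 mm high) standing out of its +y side at counter level. Origin at the centre of its underside, z up, turned only about z. Slot 24 mm to +x, lock 24 mm to -x, both 20 mm to +y of the origin.
- mouth (a point): Centre of the slot in the deck, level with the deck's top, 240 mm up; axes as the box's. It is 42 mm long along x, 11 mm wide along y, through the 6 mm deck, with a chrome lip 4 mm wide, 1.2 mm high. While locked, a red shutter 8 mm below the deck's top blocks it. Below, a chrome flat tube, 42 x 14 mm inside, twisted half a turn about the vertical, leads down to a polished slide.
- tray (a point): Centre of the tray's floor, 6 mm above the counter; axes as the box's. The slide carries the fob out to +y into this tray. The throat turns the fob half round about the vertical and the slide lays it on its back, so the face that goes into the slot facing away from the tray (towards the box's -y) ends up on top.
- keyslot (a point): Centre of the keyway, at the top of the brass lock core (30 mm across, chrome ring 1.2 mm high around it), level with the deck's top. The keyway is 11.6 mm long along this frame's y, 6.6 mm wide along its x and 20 mm deep, open upwards. The frame turns with the core, z up; at lock = 0 its axes are the box's. The key fits either way round.
- lock (a joint): Angle of the lock core, rad: 0 locked (shutter under the slot), growing as it is turned clockwise seen from above, to a hard stop at 1.2 (shutter clear). Starts within 0.12 of locked, takes about 0.06 N m to turn, stays where it is left. The key has about 0.17 rad of play either way in the keyway, so it must be turned that much further than the core.
- key: Key standing blade down in the stand's groove, shoulder on the stand's top: steel blade 10 mm wide (y), 5 mm thick (x), 16 mm long with a tapered tip, under a black plastic bow 28 mm wide (y), 10 mm thick (x), 26 mm high, a red dot on each face. Origin at the blade's tip, z up, 42 mm tall in all; about 30 g; alike either way round.
- key_shoulder (a point): Point on the key's axis at the underside of the bow, 16 mm above the blade's tip. With the key fully home it meets the top of the lock core (point keyslot).
- fob: Visitor fob, a hard, slippery plastic octagon 36 mm across flats, 5 mm thick, one face green, the other white, about 15 g, standing on edge in the stand's groove with 16 mm showing above it. Origin at the middle of its lower edge as it stands; z up, x square to its faces, pointing out of the green face.
- fob_center (a point): Centre of the fob, 18 mm above its lower edge; axes as the fob's (x out of the green face).
- stand: Walnut name plate stand with blank brass plates on its sides, fixed: 46 mm (x) by 170 mm (y) by 34 mm high, a groove 6.6 mm wide and 20 mm deep along the middle of its top (along y). Fob and key stand in it about 80 mm apart, either one at either end. Origin at the centre of its underside, turned only about z.
- stapler: White stapler on the turntable, 135 x 34 x 58 mm, origin under its centre. To be left alone.
- punch: Yellow hole punch on the turntable, 105 x 70 x 62 mm, origin under its centre. To be left alone.
- eraser: Red eraser block on the turntable, 24 x 52 x 14 mm, origin under its centre. To be left alone.
- jar: Glass jar of pushpins with a domed tin lid on the turntable, 62 mm across, 78 mm tall, origin under its centre. To be left alone. The chrome turntable under these four is 236 mm across and 28 mm high and turns freely.

How it is judged:
By the outcome, as a careful person would: the job done as asked, in the order asked, and still so for the second after the job is handed in, with the robot touching nothing.
It also fails if it takes over 64 s, if anything falls off the work surface, if the arm or the gripper's body presses on something with over 40 N, if the wrist force passes 120 N, or if a joint passes its speed limit or range.

ROBOT

A 7-joint arm with a two-finger parallel gripper is mounted at the origin on the work surface. World frame = base frame: x ahead of the robot, y to its left, z up, the work surface at z = 0. Lengths are in m, angles in rad, forces in N, time in s.
With the tool pointing down it reaches from about 0.4 to 0.85 m from the base axis. Payload 10.4 kg.
Tool frame: the origin (TCP) lies at the very end of the fingers, on their centre line; the grasp point (between the pads) lies 19 mm behind it; z points along the fingers, y is the line along which they close (so a half turn about z gives the same grasp; the last joint's range is limited). The gripper opens to 87 mm and grips with 3 to 60 N. Pads are 19 mm wide; open, the fingers measure 117 mm over their backs; the gripper's body (75 mm by 190 mm) begins 51 mm behind the grasp point.
Start: joints at [-1.187, 0.332, -0.065, 1.46, 0.022, 1.35, -0.088], TCP at [0.247, 0.574, 0.223] pointing down, gripper open.
Joint ranges: [-2.6, 2.6], [-0.5, 2.12], [-1.47, 1.34], [0.16, 2.42], [-1.27, 4.41], [0.06, 2.06], [-2.6, 2.6]. Speed limits (rad/s): [2.22, 2.22, 2.79, 2.79, 3.14, 3.14, 3.14].

INTERFACE

Orientations are given as a unit quaternion [x, y, z, w].
In Python, from bench import * gives the robot as it stands.
- The arm moves only by the tool step_arm, never from a script. Its arguments are lists of equal length, an entry for each row: "delta_pos": the shift along the world's x, y, z in units of 25 mm (1.0 is 25 mm), a list of three; "turn": the turn about the world's z in units of 0.12 rad (1.0 is 0.12 rad). In form: {"delta_pos": [[tx, ty, tz], ...], "turn": [turn, ...]}. A call has 1 to 12 rows; each row shifts and turns the commanded pose from where the row before left it; what a row does not reach is not made up. A row lasts 1/10 s, in which the tool goes at most 50 mm and 8.59 degrees, less where a joint would pass 70% of its speed; a pose out of reach is approached as far as the arm can. A call with a number of a shift or a turn outside -1 to 1 is refused whole. A call with a gripper value outside its range is refused whole. "grip" is the closure, from 0 (fully open) to 1 (shut), set as the call begins (left out, the last holds). The fingers move at their own pace and stop on an object; "newtons" is the grip in N (left out, the last holds). Time passes only in rows, so rows that do not move let the fingers close. It gives the time, the measured TCP pose, the force, the opening and the grip force at its end, in the units of the state.
- read_state(): the state, without advancing time (a new reading comes with each control period).
- camera(name): name is "side" or "top"; returns a dict with "image" (400x640x3 uint8, red, green, blue), "z_map" (400x640 float32, m along the optical axis (not along the pixel's ray), 0 where there is no reading), "mtx" (3x3 intrinsics, pixels), "dist" ([k1, k2, p1, p2, k3] as OpenCV has them; the pictures are not rectified), "view" (4x4, takes a point from world to camera coordinates). Camera axes: x right, y up, looking along -z (the intrinsics and any distortion apply to the point x, -y, -z); pixel columns grow to the right and rows downward; lengths in m; the calibration is good to about 2 mm. A picture is of the moment at which its call begins.
- close_job(): hands the job in; it is judged then, once.
The state is a dict: "time": time; "joint_positions": joint angles; "joint_vel": joint speeds; "joint_torque": joint torques, N m; "ee_pos": TCP position; "eef_rot": TCP orientation; "ft_force": force on the tool from outside, world axes, zero at the start; "torque": the same for the moment, N m; "width": finger opening in m; "grip_force": force on a finger pad.
Only numpy, scipy, OpenCV 4.12 (cv2) and the standard library are available. Lean on these libraries where they do the work, as an engineer would, in place of code of your own. Each camera call takes 0.05 s, during which the arm holds its last target. There are 200 camera calls.

## Working session

There is one attempt and no reset: what is moved stays moved. The work goes in short steps, Python scripts to look and compute and a tool call to move; the robot and the scene stay as the last step left them, time stands still between calls to the robot, and variables do not carry over. Pictures are saved under pics/ and viewed, at most 10 in all, crops included, and the job is handed in when it is done.

Besides the shell and the picture viewer there is one more tool, called after "Emit:" as a command line: name --pt "numbers of a row" for each row, then --argument value for the rest. step_arm: Moves the arm, as the interface text tells. Shifts and turns lie within -1 to 1; 1 stands for 25 mm of shift or 0.12 rad of turn. Its arguments: {"type":"object","properties":{"delta_pos":{"type":"array"},"turn":{"type":"array"},"grip":{"type":"number"},"newtons":{"type":"number"}},"required":["delta_pos","turn"]}

```bash
mkdir -p pics; ls
cat > h.py <<'E'
import numpy as np, cv2
from bench import *
def cap(name):
    c=camera(name); np.savez(f'{name}.npz',**c); return c
def load(name): return dict(np.load(f'{name}.npz'))
def proj(c,P):
    P=np.atleast_2d(P).astype(float); V=c['view']; q=P@V[:3,:3].T+V[:3,3]
    q=q*[1,-1,-1]
    return cv2.projectPoints(q,np.zeros(3),np.zeros(3),c['mtx'],c['dist'])[0].reshape(-1,2)
def rays(c,uv):
    uv=np.atleast_2d(uv).astype(float).reshape(-1,1,2)
    n=cv2.undistortPoints(uv,c['mtx'],c['dist']).reshape(-1,2)
    d=np.c_[n[:,0],-n[:,1],-np.ones(len(n))]
    R=c['view'][:3,:3]; t=c['view'][:3,3]
    return -R.T@t, d@R
def onplane(c,uv,z):
    o,d=rays(c,uv); return o+d*((z-o[2])/d[:,2])[:,None]
def pts(c,uv):
    uv=np.atleast_2d(uv).astype(int); o,d=rays(c,uv); return o+d*c['z_map'][uv[:,1],uv[:,0]][:,None]
def save(img,name): cv2.imwrite(f'pics/{name}.png',cv2.cvtColor(np.ascontiguousarray(img),cv2.COLOR_RGB2BGR))
E
python3 - <<'E'
from h import *
for n in('side','top'):
    c=cap(n); save(c['image'],n+'0'); print(n,-c['view'][:3,:3].T@c['view'][:3,3],c['dist'],c['mtx'].tolist())
print(read_state())
E
```

```text
pics
side [0.53164495 1.1366223  0.80302435] [-0.07931943  0.          0.          0.          0.        ] [[503.9524878082694, 0.0, 314.0617960590397], [0.0, 503.9524878082694, 198.28299665797059], [0.0, 0.0, 1.0]]
top [0.47568509 0.08186655 1.27156012] [0.03006444 0.         0.         0.         0.        ] [[469.41121679723005, 0.0, 332.93064512941504], [0.0, 469.41121679723005, 196.63592484637334], [0.0, 0.0, 1.0]]
{'time': 0.1, 'joint_positions': array([-1.1865612 ,  0.33281427, -0.064681  ,  1.46087285,  0.02159572,
        1.34987884, -0.08850741]), 'joint_vel': array([-0.00038221, -0.00091123,  0.0005156 , -0.00196631, -0.00114974,
        0.00334849, -0.00060146]), 'joint_torque': array([ 1.15095034e-03, -6.24542642e+01,  2.43587483e-02, -3.90719068e+01,
       -6.15755143e-02,  3.65308486e-02,  1.00693594e-04]), 'ee_pos': array([0.24719037, 0.57366191, 0.22182254]), 'eef_rot': array([ 2.02020875e-01,  9.79381007e-01, -6.31257914e-04, -9.98660276e-05]), 'ft_force': array([-0.69418615,  0.18208778,  0.38283457]), 'torque': array([-0.00765988,  0.00532101, -0.02802238]), 'grip_force': 0.0, 'width': 0.08722559855558684}
```

```bash
sleep 1
```

```text
(no output)
```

View pics/top0.png

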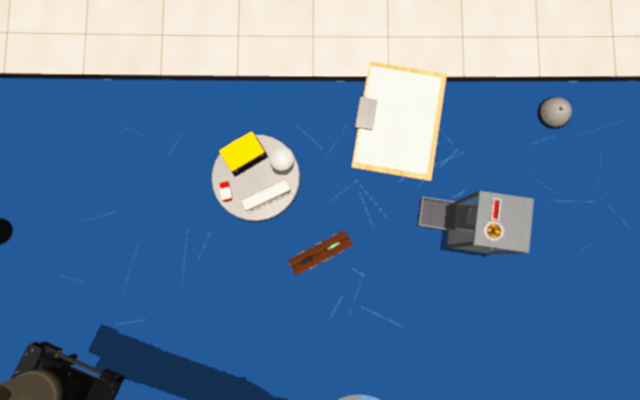

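View pics/side0.png

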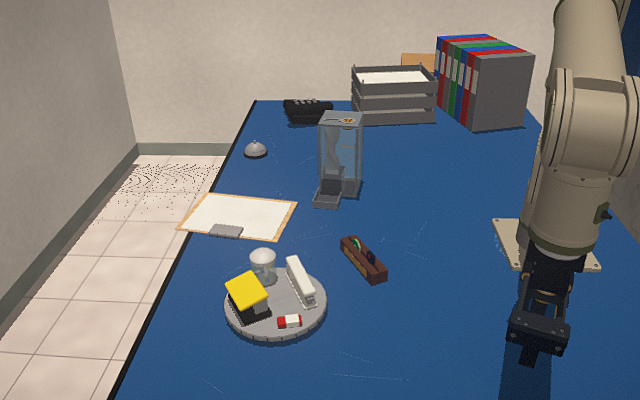

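The top view shows the stand at about (320,253) and the box deck at about (505,222), with its red slot at (496,209), lock at (494,231) and tray at (435,213). The turntable is at (256,177). The side view shows the box at (340,150) and the stand at (363,260), with the fob (green) at the far end, at (357,244).

Run:
```python
from h import *
t=load('top'); s=load('side')
def cr(c,x0,y0,w,h,W,H): return cv2.resize(c['image'][y0:y0+h,x0:x0+w],(W,H),interpolation=cv2.INTER_CUBIC)
a=np.hstack([cr(t,280,220,80,60,400,300),cr(t,460,185,80,60,400,300)])
b=np.hstack([cr(s,330,225,64,64,300,300),cr(s,310,105,64,64,300,300)]); b=cv2.copyMakeBorder(b,0,0,0,200,cv2.BORDER_CONSTANT)
save(np.vstack([a,b]),'crop0')
# depth based cloud, top
vv,uu=np.mgrid[0:400,0:640]; P=pts(t,np.c_[uu.ravel(),vv.ravel()]).reshape(400,640,3)
def rect(m,z,name):
    cs,_=cv2.findContours(m.astype(np.uint8),cv2.RETR_EXTERNAL,cv2.CHAIN_APPROX_NONE)
    k=max(cs,key=cv2.contourArea).reshape(-1,2); Q=onplane(t,k,z)[:,:2]
    r=cv2.minAreaRect((Q*1000).astype(np.float32)); print(name,np.round(r[0],1),np.round(r[1],1),r[2]); return r
box=np.zeros((400,640),bool); box[180:260,440:550]=1
st=np.zeros((400,640),bool); st[225:285,280:365]=1
Z=P[...,2]
print('deck z',np.median(Z[box&(Z>.2)]),'stand z',np.median(Z[st&(Z>.02)]))
rect(box&(Z>.225),.24,'deck'); rect(st&(Z>.022)&(Z<.07),.034,'stand')
hsv=cv2.cvtColor(t['image'],cv2.COLOR_RGB2HSV)
H,S,V=[hsv[...,i].astype(int) for i in range(3)]
rect(st&((H<25)|(H>165)|(V<60)|((H>40)&(H<80))),.034,'stand-col')
rect(box&((H<8)|(H>172))&(S>150)&(V>100),.232,'shutter')
rect(box&(H>10)&(H<30)&(S>90),.241,'core')
g=st&(H>40)&(H<85)&(S>60); print('green',g.sum())
if g.sum(): print(onplane(t,np.argwhere(g)[:,::-1],.045).mean(0), np.argwhere(g)[:,::-1].mean(0))
k=st&(V<50); print('dark',k.sum())
cap_=P[st&(Z>.042)]; print('high',len(cap_)); print(np.round(cap_,3)[:60].tolist())
```

```text
deck z 0.23922157846593817 stand z 0.03382769316172629
deck [ 559.7 -302.4] [127.4 121.3] 81.34339141845703
stand [494.  102.7] [ 47.  168.9] 27.93608283996582
stand-col [493.2 101.9] [ 47.7 167.1] 27.929399490356445
shutter [ 587.1 -291.4] [ 6.7 36.2] 87.4195327758789
core [ 539.2 -282.2] [27.2 27. ] 43.828857421875
green 20
[0.51136953 0.07118327 0.045     ] [331.9  245.15]
dark 8
high 86
[[0.476, 0.082, 1.272], [0.476, 0.082, 1.272], [0.476, 0.082, 1.272], [0.476, 0.082, 1.272], [0.52, 0.058, 0.044], [0.52, 0.055, 0.043], [0.476, 0.082, 1.272], [0.517, 0.063, 0.043], [0.517, 0.061, 0.049], [0.517, 0.058, 0.045], [0.517, 0.055, 0.043], [0.514, 0.068, 0.049], [0.514, 0.066, 0.046], [0.514, 0.063, 0.05], [0.514, 0.061, 0.048], [0.476, 0.082, 1.272], [0.512, 0.074, 0.051], [0.512, 0.071, 0.051], [0.512, 0.068, 0.051], [0.512, 0.066, 0.052], [0.476, 0.082, 1.272], [0.509, 0.079, 0.053], [0.509, 0.076, 0.052], [0.509, 0.074, 0.052], [0.509, 0.071, 0.046], [0.507, 0.084, 0.045], [0.507, 0.081, 0.046], [0.507, 0.079, 0.046], [0.506, 0.076, 0.052], [0.504, 0.081, 0.042], [0.476, 0.082, 1.272], [0.486, 0.127, 0.058], [0.483, 0.132, 0.058], [0.483, 0.13, 0.061], [0.483, 0.127, 0.06], [0.483, 0.125, 0.044], [0.481, 0.138, 0.059], [0.481, 0.135, 0.059], [0.481, 0.132, 0.061], [0.481, 0.13, 0.058], [0.481, 0.127, 0.062], [0.481, 0.125, 0.059], [0.478, 0.143, 0.058], [0.478, 0.14, 0.06], [0.478, 0.137, 0.061], [0.478, 0.135, 0.06], [0.478, 0.133, 0.055], [0.478, 0.13, 0.058], [0.478, 0.127, 0.06], [0.478, 0.125, 0.059], [0.476, 0.082, 1.272], [0.476, 0.082, 1.272], [0.476, 0.082, 1.272], [0.476, 0.148, 0.06], [0.476, 0.145, 0.061], [0.476, 0.143, 0.06], [0.476, 0.14, 0.06], [0.476, 0.137, 0.06], [0.476, 0.135, 0.06], [0.476, 0.132, 0.059]]
```

View pics/crop0.png

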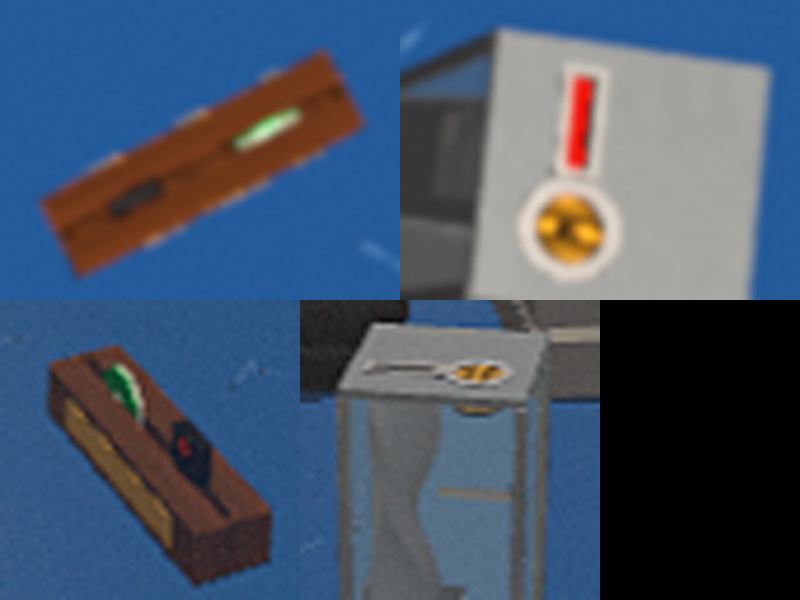

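The crops show the fob with its green face towards the side camera (+x, +y) and the key at the stand's +y end. The slot is red, so it is still blocked. The lock core is orange at top pixel (494,231). Next I'll refine the measurements.

Run:
```python
from h import *
t=load('top'); s=load('side')
vv,uu=np.mgrid[0:400,0:640]; P=pts(t,np.c_[uu.ravel(),vv.ravel()]).reshape(400,640,3); Z=P[...,2]; Z[t['z_map']==0]=-1
hsv=cv2.cvtColor(t['image'],cv2.COLOR_RGB2HSV); H,S,V=[hsv[...,i].astype(int) for i in range(3)]
# deck edges: +x side and -y side are true silhouettes
m=(Z>.234)&(uu>460)&(uu<545)&(vv>185)&(vv<262)
e=[]
cs,_=cv2.findContours(m.astype(np.uint8),cv2.RETR_EXTERNAL,cv2.CHAIN_APPROX_NONE)
k=max(cs,key=cv2.contourArea).reshape(-1,2); Q=onplane(t,k,.24)[:,:2]*1000
r=cv2.minAreaRect(Q.astype(np.float32)); print('deck',r)
for name,sel in(('+x',lambda u,v:True),):
    top=[(u,k[k[:,0]==u][:,1].min()) for u in range(490,528)]; bot=[(u,k[k[:,0]==u][:,1].max()) for u in range(490,525)]
    rig=[(k[k[:,1]==v][:,0].max(),v) for v in range(202,245)]; lef=[(k[k[:,1]==v][:,0].min(),v) for v in range(202,245)]
for n,a in(('top',top),('bot',bot),('right',rig),('left',lef)):
    q=onplane(t,np.array(a),.24)[:,:2]*1000; vx,vy,x0,y0=cv2.fitLine(q.astype(np.float32),cv2.DIST_HUBER,0,.01,.01).ravel()
    print(n,np.degrees(np.arctan2(vy,vx)),x0,y0, vx,vy)
lip=(S<45)&(V>195)&(uu>475)&(uu<525)&(vv>190)&(vv<250)
n,L,st,ce=cv2.connectedComponentsWithStats((lip).astype(np.uint8))
print('lip',st.tolist())
core=(H>8)&(H<32)&(S>90)&(uu>475)&(uu<525)&(vv>215)&(vv<250); c=np.argwhere(core)[:,::-1]; print('core',len(c),onplane(t,[c.mean(0),(c.max(0)+c.min(0))/2],.24)*1000)
cf=cv2.fillPoly(np.zeros((400,640),np.uint8),[cv2.convexHull(c.astype(np.int32))],1); c=np.argwhere(cf)[:,::-1]; print('corehull',onplane(t,c.mean(0),.24)*1000)
K=P[(Z>.055)&(Z<.07)&(uu>285)&(uu<325)&(vv>240)&(vv<280)]; print('key',len(K),K.mean(0)*1000,K.min(0),K.max(0))
F=P[(Z>.043)&(Z<.07)&(uu>322)&(uu<360)&(vv>230)&(vv<265)]; print('fob',len(F),F.mean(0)*1000)
r=np.radians(117.93); u=np.array([np.cos(r),np.sin(r)]); n=np.array([u[1],-u[0]]); o=np.array([.4936,.1023])
for nm,A in(('key',K),('fob',F)):
    a=(A[:,:2]-o)@u*1000; b=(A[:,:2]-o)@n*1000; print(nm,a.min(),a.max(),a.mean(),b.mean(),b.min(),b.max())
tt=(uu>205)&(uu<305)&(vv>125)&(vv<228)
for lo,hi in((.02,.04),(.095,.12),(.1,.12),(.08,.095)):
    A=P[tt&(Z>lo)&(Z<hi)]; print(lo,len(A),A.mean(0).round(3) if len(A) else '',A.min(0).round(3) if len(A) else '',A.max(0).round(3) if len(A) else '')
# side: green and core
hs=cv2.cvtColor(s['image'],cv2.COLOR_RGB2HSV); H,S,V=[hs[...,i].astype(int) for i in range(3)]
c=np.argwhere((H>8)&(H<32)&(S>90)&(uu>335)&(uu<362)&(vv>115)&(vv<124))[:,::-1]; print('side core',len(c),c.mean(0),onplane(s,[c.mean(0),(c.max(0)+c.min(0))/2],.24)*1000)
g=np.argwhere((H>40)&(H<85)&(S>80)&(uu>335)&(uu<380)&(vv>225)&(vv<270))[:,::-1]; print('side green',len(g),g.mean(0))
d=np.argwhere((V<55)&(uu>362)&(uu<378)&(vv>245)&(vv<266))[:,::-1]; print('side key',len(d),d.mean(0),onplane(s,d.mean(0),.047)*1000)
```

```text
deck ((559.884521484375, -304.896240234375), (122.56494903564453, 120.1801528930664), 81.89159393310547)
top 81.70478 617.2738 -319.1005 0.14427355 0.98953784
bot 81.54458 499.75656 -309.2123 0.14703979 0.98913056
right -9.460949 556.1981 -363.27478 0.98639786 -0.16437533
left -8.114421 543.4291 -242.08946 0.98998815 -0.1411504
lip [[0, 0, 640, 400, 255817], [493, 198, 8, 3, 13], [500, 203, 1, 8, 8], [492, 207, 1, 4, 4], [498, 212, 2, 9, 11], [484, 216, 20, 25, 147]]
core 140 [[ 538.88732225 -281.95089039  240.        ]
 [ 538.68374616 -281.98862667  240.        ]]
corehull [[ 538.89647367 -281.83098448  240.        ]]
key 42 [476.11741752 136.80380532  59.46956241] [0.46803018 0.12473226 0.05546132] [0.48579157 0.15027879 0.06287741]
fob 21 [512.03791532  69.09350121  48.24657652]
key 25.812635161664687 52.04344763928976 38.673529701350525 0.7151032038394273 -4.221063789345829 5.3602043433667514
fob -52.50280964030405 -22.322163234757888 -37.97480351256083 0.7366015827914604 -1.3308227987243555 2.8400910448805745
0.02 3621 [0.677 0.279 0.028] [0.578 0.16  0.02 ] [0.813 0.396 0.04 ]
0.095 400 [0.73  0.203 0.102] [0.702 0.174 0.095] [0.759 0.232 0.113]
0.1 272 [0.73  0.202 0.104] [0.702 0.176 0.1  ] [0.758 0.229 0.113]
0.08 963 [0.724 0.277 0.085] [0.625 0.174 0.08 ] [0.797 0.358 0.095]
side core 24 [347.5        120.08333333] [[ 535.56367853 -284.97616837  240.        ]
 [ 535.56915917 -285.64947783  240.        ]]
side green 34 [355.17647059 243.26470588]
side key 89 [370.1011236  257.78651685] [[473.41382332 136.76370157  47.        ]]
```

Emit:
step_arm --pt "0.45 -0.86 0" --pt "0.45 -0.86 0" --pt "0.45 -0.86 0" --pt "0.45 -0.86 0" --pt "0.45 -0.86 0" --pt "0.45 -0.86 0" --pt "0.45 -0.86 0" --pt "0.45 -0.86 0" --pt "0.45 -0.86 0" --pt "0.45 -0.86 0" --pt "0.45 -0.86 0" --pt "0.45 -0.86 0" --turn '[-0.28,-0.28,-0.28,-0.28,-0.28,-0.28,-0.28,-0.28,-0.28,-0.28,-0.28,-0.28]' --grip 0.55 --newtons 25

```text
time: 1.3
ee_pos: [0.3832, 0.3142, 0.2226]
eef_rot: [0.395, 0.919, 0.0, 0.0]
ft_force: [-0.0, 0.3, 0.1]
width: 0.0391
grip_force: 0.0
```

Emit:
step_arm --pt "0.45 -0.86 0" --pt "0.45 -0.86 0" --pt "0.45 -0.86 0" --pt "0.45 -0.86 -0.4" --pt "0.45 -0.86 -0.8" --pt "0.45 -0.86 -0.8" --pt "0.45 -0.86 -0.8" --pt "0.45 -0.86 -0.8" --pt "0 0 0" --pt "0 0 0" --turn '[-0.28,-0.28,-0.28,-0.28,-0.28,-0.28,-0.28,-0.28,0,0]'

```text
time: 2.3
ee_pos: [0.4722, 0.143, 0.1318]
eef_rot: [0.514, 0.858, -0.001, -0.0]
ft_force: [0.5, 1.1, 0.8]
width: 0.0397
grip_force: 0.0
```

```bash
cat > st.py <<'E'
from h import *
from scipy.spatial.transform import Rotation as R
def show():
    s=read_state(); M=R.from_quat(s['eef_rot']).as_matrix(); print('t',s['time'],'p',np.round(s['ee_pos']*1000,2),'yaw(y)',round(np.degrees(np.arctan2(M[1,1],M[0,1])),2),'tilt',np.round(M[:,2],4),'F',np.round(s['ft_force'],2),'T',np.round(s['torque'],3),'w',round(s['width']*1000,2),'g',s['grip_force'],'j',np.round(s['joint_positions'],2))
if __name__=='__main__': show()
E
python3 st.py
```

```text
t 2.3 p [472.18 142.96 131.83] yaw(y) 28.09 tilt [-1.1e-03 -7.0e-04 -1.0e+00] F [0.46 1.09 0.76] T [-0.015 -0.016  0.034] w 39.71 g 0.0 j [-0.7   0.11  0.33  1.93 -0.04  1.1   0.14]
```

Emit:
step_arm --pt "0.15 -0.25 -0.8" --pt "0 0 -0.8" --pt "0 0 -0.8" --pt "0 0 -0.7" --pt "0 0 -0.3" --pt "0 0 -0.2" --pt "0 0 -0.15" --pt "0 0 0" --pt "0 0 0" --turn '[0,0,0,0,0,0,0,0,0]'

```text
time: 3.2
ee_pos: [0.4764, 0.138, 0.0394]
eef_rot: [0.514, 0.858, 0.0, 0.0]
ft_force: [0.8, -0.3, -0.0]
width: 0.039
grip_force: 0.0
```

Run:
```python
from st import *
show(); s=cap('side'); save(cv2.resize(s['image'][200:300,310:443],(798,600),interpolation=cv2.INTER_CUBIC),'grasp')
```

```text
t 3.2 p [476.42 137.96  39.41] yaw(y) 28.19 tilt [ 9.e-04  5.e-04 -1.e+00] F [ 0.77 -0.28 -0.03] T [-0.07   0.013  0.003] w 38.96 g 0.0 j [-0.67  0.25  0.33  2.01 -0.1   0.9   0.2 ]
```

View pics/grasp.png

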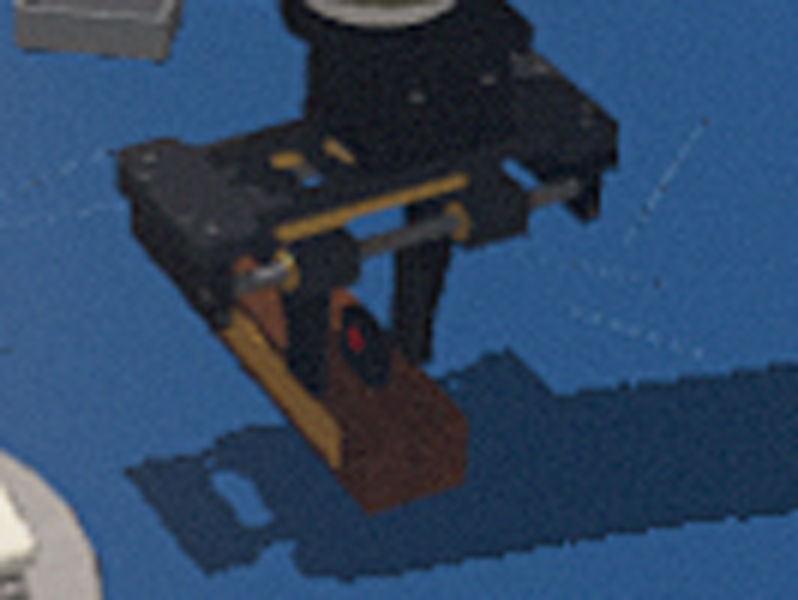

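The fingers straddle the key bow: finger bottoms at crop (310,390) and (415,355), red dot at (355,340). I'll nudge the position slightly and close.

Emit:
step_arm --pt "-0.02 -0.05 -0.02" --pt "0 0 0" --pt "0 0 0" --pt "0 0 0" --pt "0 0 0" --pt "0 0 0" --pt "0 0 0" --pt "0 0 0" --turn '[0,0,0,0,0,0,0,0]' --grip 1 --newtons 25

```text
time: 4.05
ee_pos: [0.474, 0.1357, 0.0382]
eef_rot: [0.514, 0.858, -0.001, -0.001]
ft_force: [-7.7, -4.1, 9.0]
width: 0.01
grip_force: 25.0
```

```bash
python3 st.py
```

```text
t 4.05 p [473.97 135.67  38.18] yaw(y) 28.17 tilt [-0.0035 -0.0012 -1.    ] F [-7.68 -4.11  8.96] T [-0.887  1.951 -0.013] w 10.04 g 25.00040504102799 j [-0.67  0.25  0.33  2.01 -0.1   0.9   0.21]
```

Emit:
step_arm --pt "-0.1 -0.05 0" --pt "0 0 0.2" --pt "0 0 0.4" --pt "0 0 0.6" --pt "0 0 1" --pt "0 0 1" --pt "0 0 1" --pt "0 0 1" --pt "0 0 1" --pt "0 0 1" --pt "0 0 1" --pt "0 0 1" --turn '[0,0,0,0,0,0,0,0,0,0,0,0]'

```text
time: 5.25
ee_pos: [0.4729, 0.1351, 0.2704]
eef_rot: [0.514, 0.858, 0.0, 0.0]
ft_force: [0.0, -0.1, -0.6]
width: 0.01
grip_force: 25.0
```

Emit:
step_arm --pt "0.1 -0.8 0.8" --pt "0.1 -0.8 0.8" --pt "0.14 -0.9 0" --pt "0.14 -0.9 0" --pt "0.14 -0.9 0" --pt "0.14 -0.9 0" --pt "0.14 -0.9 0" --pt "0.14 -0.9 0" --pt "0.14 -0.9 0" --pt "0.14 -0.9 0" --pt "0.14 -0.9 0" --pt "0.14 -0.9 0" --turn '[-0.28,-0.28,-0.28,-0.28,-0.28,-0.28,-0.28,-0.28,-0.28,-0.28,-0.28,-0.28]'

```text
time: 6.45
ee_pos: [0.5133, -0.1316, 0.3083]
eef_rot: [0.676, 0.737, 0.0, 0.0]
ft_force: [0.1, 0.7, -0.1]
width: 0.01
grip_force: 25.0
```

Run:
```python
from st import *
show(); t=load('top')
u=cv2.cvtColor(t['image'],cv2.COLOR_RGB2GRAY)[221:242,484:506]; print(u)
```

```text
t 6.45 p [ 513.29 -131.58  308.31] yaw(y) 4.94 tilt [ 1.e-04 -1.e-04 -1.e+00] F [ 0.13  0.66 -0.1 ] T [-0.094  0.019  0.014] w 10.01 g 24.99981446773745 j [-0.42  0.08  0.63  1.6  -0.05  1.48  0.3 ]
[[168 169 167 170 179 190 198 202 203 203 199 191 187 188 184 178 170 167
  165 165 164 164]
 [167 166 167 183 201 208 213 213 208 206 206 206 204 203 198 187 175 169
  166 165 164 166]
 [164 163 179 203 215 214 208 203 198 195 195 197 200 205 207 201 188 175
  169 166 165 164]
 [162 169 197 216 218 203 185 179 184 184 180 170 166 180 198 206 202 188
  173 166 166 165]
 [166 185 209 216 201 174 154 156 167 173 169 154 140 144 171 198 207 201
  186 171 165 165]
 [176 202 214 201 167 133 124 134 143 151 153 149 136 126 140 175 203 211
  202 182 168 164]
 [192 212 211 183 137 111 110 112 115 121 128 132 130 119 114 146 191 212
  209 191 173 165]
 [202 217 207 175 148 141 136 113  93  93 100 108 112 109 102 119 168 204
  212 199 179 167]
 [210 218 206 179 175 180 170 123  79  73  90 112 122 120 107 101 142 195
  213 205 184 167]
 [212 220 204 175 176 185 171 115  63  66 103 145 166 165 142 11
[... 352 characters left out ...]
0 114 112 111 109 132 176 205
  210 195 176 166]
 [177 195 213 209 186 152 132 138 147 151 145 140 132 122 125 154 192 208
  203 186 172 167]
 [170 184 207 215 207 188 162 155 158 162 164 163 159 151 162 186 204 204
  188 175 168 167]
 [168 175 191 204 212 210 198 188 178 174 180 184 183 185 194 203 202 192
  177 169 168 168]
 [168 168 174 186 199 207 212 211 203 197 201 203 203 206 208 200 185 177
  171 170 169 169]
 [169 168 168 173 178 185 200 211 213 212 211 211 209 208 203 185 170 167
  169 168 169 169]
 [170 169 168 167 166 169 182 195 204 203 201 202 196 189 184 173 165 167
  168 168 168 169]
 [170 169 168 167 168 167 172 179 185 184 182 182 177 171 169 167 166 167
  168 168 167 168]]
```

Emit:
step_arm --pt "0.13 -0.86 0" --pt "0.13 -0.86 0" --pt "0.13 -0.86 0" --pt "0.13 -0.86 0" --pt "0.13 -0.86 0" --pt "0.13 -0.86 0" --pt "0.13 -0.86 -0.3" --pt "0 0 -0.5" --pt "0 0 -0.5" --pt "0 0 0" --pt "0 0 0" --turn '[-0.28,-0.28,-0.28,-0.28,-0.28,-0.28,-0.28,0,0,0,0]'

```text
time: 7.55
ee_pos: [0.536, -0.2792, 0.2757]
eef_rot: [0.756, 0.654, 0.0, -0.0]
ft_force: [0.5, 0.5, 0.5]
width: 0.0097
grip_force: 25.0
```

Run:
```python
from st import *
show(); s=cap('side'); save(cv2.resize(s['image'][80:155,290:390],(800,600),interpolation=cv2.INTER_CUBIC),'hover')
p=read_state()['ee_pos']
for nm,P in(('tcp',p),('tip',p+[0,0,-.020]),('shoulder',p+[0,0,-.004]),('lock(536.2,-282.8)',[.5362,-.2828,.24]),('lock top',[.5389,-.2819,.24])):
    q=proj(s,P)[0]; print(nm,q.round(1),((q-[290,80])*8).round(0))
```

```text
t 7.55 p [ 536.   -279.19  275.68] yaw(y) -8.29 tilt [-3.e-04  7.e-04 -1.e+00] F [0.48 0.51 0.5 ] T [-0.028  0.046 -0.047] w 9.69 g 24.999758604099043 j [-0.18  0.31  0.75  1.47 -0.21  1.44  0.43]
tcp [347.5 109.3] [460. 234.]
tip [347.4 115.7] [459. 285.]
shoulder [347.4 110.6] [460. 245.]
lock(536.2,-282.8) [347.3 120.4] [458. 323.]
lock top [346.4 120.5] [451. 324.]
```

View pics/hover.png

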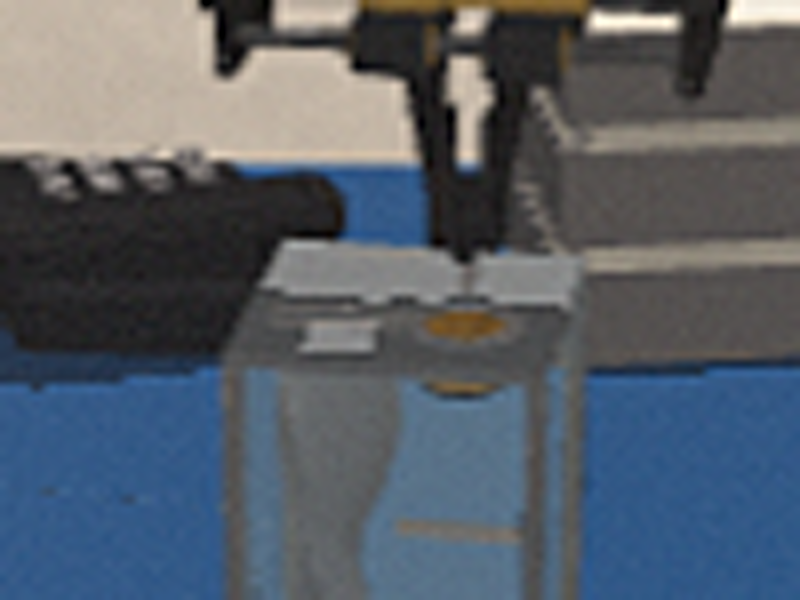

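The blade is at crop (467,270) and the lock core at (465,325), so x is aligned to within about a millimetre. To estimate the top camera's bias, I'll compare the gripper body with the known TCP.

Run:
```python
from st import *
t=cap('top'); s=load('side'); show()
p=read_state()['ee_pos']; a=np.radians(-8.29); ex=np.array([np.cos(a),np.sin(a)]); ey=np.array([-ex[1],ex[0]])
vv,uu=np.mgrid[0:400,0:640]; P=pts(t,np.c_[uu.ravel(),vv.ravel()]); P=P[t['z_map'].ravel()>0]
d=P[:,:2]-p[:2]; A=d@ex*1000; B=d@ey*1000; z=P[:,2]
for lo in np.arange(.3,.56,.02):
    m=(z>=lo)&(z<lo+.02)&(abs(A)<120)&(abs(B)<120)
    if m.sum()>10: print(round(lo,2),m.sum(),'A',np.percentile(A[m],[0,2,98,100]).round(1),'B',np.percentile(B[m],[0,2,98,100]).round(1))
# side subpixel columns: blade rows and core
im=s['image'].astype(int); hs=cv2.cvtColor(s['image'],cv2.COLOR_RGB2HSV).astype(int)
c=np.argwhere((hs[...,0]>8)&(hs[...,0]<32)&(hs[...,1]>100)); c=c[(c[:,0]>116)&(c[:,0]<124)&(c[:,1]>335)&(c[:,1]<362)]; print('core',len(c),c.mean(0),c.min(0),c.max(0))
for r in range(108,118): print(r,cv2.cvtColor(s['image'],cv2.COLOR_RGB2GRAY)[r,338:362])
```

```text
t 7.65 p [ 536.19 -279.64  276.45] yaw(y) -8.32 tilt [ 1.e-03  1.e-04 -1.e+00] F [ 0.04 -0.53 -0.83] T [-0.091  0.047 -0.022] w 9.74 g 24.999684654758312 j [-0.18  0.31  0.75  1.47 -0.21  1.44  0.43]
0.34 100 A [-84.8 -83.7  85.7  87.4] B [-22.2 -21.4  41.9  42.1]
0.36 570 A [-92.6 -83.3  85.1  93.8] B [-20.8   9.3  41.5  42.1]
0.38 1528 A [-94.5 -91.   94.5  96.5] B [-35.  -29.3  40.   41.2]
0.4 39 A [-48.2 -48.2  15.7  17.1] B [-7.5  1.2 30.3 30.4]
0.42 49 A [-48.3 -48.2  14.2  16.2] B [ 3.   3.2 41.4 41.6]
0.44 347 A [-48.2 -47.9  16.8  25.1] B [10.6 14.9 41.1 42. ]
0.46 78 A [-32.4 -30.7  35.1  38.8] B [24.4 28.3 46.5 46.7]
0.48 207 A [-31.1 -28.4  36.5  38.8] B [20.4 25.8 46.4 47.4]
0.5 158 A [-22.9 -19.6  33.2  35.7] B [24.5 28.6 44.8 45.1]
0.52 191 A [-15.  -12.3  47.3  49.8] B [22.  24.5 44.7 45.3]
0.54 99 A [-7.  -5.4 36.9 39.3] B [25.6 28.9 44.1 44.5]
core 24 [120.08333333 347.5       ] [119 343] [121 352]
108 [82 84 81 82 80 53 31 39 36 32 35 32 34 35 24 43 61 64 62 82 99 83 77 80]
109 [77 81 82 79 77 49 22 29 37 30 35 35 31 38 30 55 63 62 58 59 91 79 72 84]
110 [102  88  91  95  85  58  15  19  35  25  33  23  27  22  39  55  61  59
  58  84 103 108  85  76]
111 [138 140 140 143 147 130 112 102  56  25  28  64  86  59  88 109  99  85
  71  69  74 122 121  94]
112 [137 137 137 132 136 142 143 150 107  35  34  97 144 148 146 144 143 143
 145 141 143 137 141 140]
113 [134 134 135 134 137 135 137 138 141 127  99 114 129 138 137 135 137 139
 137 136 134 136 138 137]
114 [136 135 133 136 133 134 133 134 135 121  95 108 129 139 136 133 136 136
 135 137 136 132 142 139]
115 [135 136 137 136 134 131 135 135 138 122 102 125 142 138 134 137 132 134
 135 134 136 141 139 133]
116 [138 145 140 143 138 141 138 138 142 126 104 130 142 141 136 139 136 134
 135 136 136 138 138 107]
117 [110  60  65  63 113 143 145 113  67  69  72  72  61 111 147 147 145 146
 148 149 147 146 147 110]
```

Emit:
step_arm --pt "0.06 -0.12 -0.15" --pt "0 0 -0.15" --pt "0 0 -0.1" --pt "0 0 -0.1" --pt "0 0 -0.08" --pt "0 0 -0.08" --pt "0 0 0" --pt "0 0 0" --turn '[0,0,0,0,0,0,0,0]'

```text
time: 8.45
ee_pos: [0.5373, -0.2832, 0.2594]
eef_rot: [0.757, 0.654, 0.0, 0.0]
ft_force: [0.4, 0.4, -0.1]
width: 0.01
grip_force: 25.0
```

```bash
python3 st.py
```

```text
t 8.45 p [ 537.29 -283.21  259.38] yaw(y) -8.39 tilt [ 1.e-04  0.e+00 -1.e+00] F [ 0.36  0.39 -0.07] T [-0.113  0.043  0.016] w 9.98 g 24.99970429285895 j [-0.17  0.33  0.75  1.49 -0.22  1.41  0.44]
```

Emit:
step_arm --pt "0 0 -0.04" --pt "0 0 -0.04" --pt "0 0 -0.04" --pt "0 0 0" --turn '[0,0,0,0]'

```text
time: 8.85
ee_pos: [0.5372, -0.2832, 0.2562]
eef_rot: [0.757, 0.653, -0.0, -0.0]
ft_force: [0.2, -0.6, -0.8]
width: 0.0103
grip_force: 25.0
```

```bash
python3 st.py
```

```text
t 8.85 p [ 537.24 -283.18  256.15] yaw(y) -8.39 tilt [-1.e-04  1.e-04 -1.e+00] F [ 0.21 -0.61 -0.81] T [-0.011  0.058  0.03 ] w 10.27 g 24.999872535117902 j [-0.17  0.33  0.75  1.49 -0.22  1.41  0.44]
```

Emit:
step_arm --pt "0 0 -0.08" --pt "0 0 -0.08" --pt "0 0 -0.08" --pt "0 0 -0.08" --pt "0 0 0" --turn '[0,0,0,0,0]'

```text
time: 9.35
ee_pos: [0.5372, -0.2831, 0.2479]
eef_rot: [0.757, 0.654, -0.0, -0.0]
ft_force: [-0.1, 0.8, -0.5]
width: 0.0098
grip_force: 25.0
```

```bash
python3 st.py
```

```text
t 9.35 p [ 537.16 -283.13  247.95] yaw(y) -8.39 tilt [-4.e-04  2.e-04 -1.e+00] F [-0.08  0.76 -0.51] T [-0.101  0.058 -0.02 ] w 9.82 g 24.999806138221174 j [-0.17  0.33  0.75  1.51 -0.23  1.39  0.44]
```

Inserted 12 mm with no resistance. I'll press it home, about 4 mm more.

Emit:
step_arm --pt "0 0 -0.06" --pt "0 0 -0.06" --pt "0 0 -0.04" --pt "0 0 -0.03" --pt "0 0 0" --turn '[0,0,0,0,0]'

```text
time: 9.85
ee_pos: [0.5373, -0.2832, 0.2443]
eef_rot: [0.757, 0.653, 0.0, 0.0]
ft_force: [-2.2, 1.9, 6.2]
width: 0.0097
grip_force: 25.0
```

```bash
python3 st.py
```

```text
t 9.85 p [ 537.32 -283.21  244.26] yaw(y) -8.39 tilt [ 6.e-04  2.e-04 -1.e+00] F [-2.17  1.93  6.17] T [ 0.255  0.634 -0.007] w 9.68 g 25.00045563618187 j [-0.17  0.33  0.75  1.51 -0.23  1.38  0.44]
```

Emit:
step_arm --pt "0 0 0.04" --pt "0 0 0" --pt "0 0 0" --pt "0 0 0" --pt "0 0 0" --pt "0 0 0" --turn '[0,-1,-1,-1,-1,0]' --newtons 35

```text
time: 10.45
ee_pos: [0.5377, -0.2835, 0.2446]
eef_rot: [0.891, 0.454, 0.0, 0.001]
ft_force: [2.5, -2.9, -0.3]
width: 0.0094
grip_force: 35.0
```

```bash
python3 st.py
```

```text
t 10.45 p [ 537.74 -283.53  244.62] yaw(y) -35.99 tilt [ 9.0e-04 -1.2e-03 -1.0e+00] F [ 2.5  -2.89 -0.34] T [-0.625 -0.548  0.013] w 9.44 g 35.00149372033775 j [-0.23  0.35  0.83  1.51 -0.26  1.39 -0.01]
```

Emit:
step_arm --pt "0.02 -0.02 0" --pt "0 0 0" --pt "0 0 0" --pt "0 0 0" --pt "0 0 0" --turn '[-1,-1,-1,-1,0]'

```text
time: 10.95
ee_pos: [0.5381, -0.2841, 0.2446]
eef_rot: [0.973, 0.231, 0.0, 0.001]
ft_force: [2.6, -2.5, -1.2]
width: 0.0097
grip_force: 35.0
```

```bash
python3 st.py
```

```text
t 10.95 p [ 538.07 -284.09  244.63] yaw(y) -63.32 tilt [ 6.0e-04 -1.2e-03 -1.0e+00] F [ 2.61 -2.46 -1.22] T [-0.768 -0.616  0.084] w 9.66 g 35.00147875864059 j [-0.29  0.38  0.92  1.52 -0.31  1.4  -0.45]
```

Emit:
step_arm --pt "0.02 -0.02 0" --pt "0 0 0" --pt "0 0 0" --pt "0 0 0" --pt "0 0 0" --turn '[-1,-1,-1,-0.6,0]'

```text
time: 11.45
ee_pos: [0.5382, -0.2847, 0.2446]
eef_rot: [1.0, 0.018, -0.0, 0.0]
ft_force: [1.8, -4.0, -0.8]
width: 0.0096
grip_force: 35.0
```

```bash
python3 st.py
```

```text
t 11.45 p [ 538.23 -284.69  244.62] yaw(y) -87.92 tilt [-0.    -0.001 -1.   ] F [ 1.78 -3.99 -0.77] T [-0.958 -0.219  0.053] w 9.57 g 35.00106981955469 j [-0.34  0.42  1.01  1.52 -0.35  1.41 -0.85]
```

Emit:
step_arm --pt "0 -0.02 0" --pt "0 0 0" --pt "0 0 0" --turn '[-0.5,-0.4,0]'

```text
time: 11.75
ee_pos: [0.5382, -0.2849, 0.2446]
eef_rot: [0.999, -0.035, -0.0, 0.0]
ft_force: [1.1, -2.9, -0.2]
width: 0.0096
grip_force: 35.0
```

```bash
python3 st.py
```

```text
t 11.75 p [ 538.18 -284.93  244.59] yaw(y) -94.07 tilt [-1.e-04 -3.e-04 -1.e+00] F [ 1.1  -2.93 -0.25] T [-0.763 -0.057  0.111] w 9.56 g 35.00052485615015 j [-0.36  0.43  1.03  1.52 -0.37  1.41 -0.94]
```

Emit:
step_arm --pt "0 0 0" --pt "0 0 0" --pt "0 0 0" --turn '[-0.5,-0.4,0]'

```text
time: 12.05
ee_pos: [0.5382, -0.2851, 0.2446]
eef_rot: [0.996, -0.09, 0.0, 0.0]
ft_force: [2.5, -3.8, -1.9]
width: 0.0095
grip_force: 35.0
```

```bash
python3 st.py
```

```text
t 12.05 p [ 538.23 -285.08  244.6 ] yaw(y) -100.3 tilt [ 0.e+00 -7.e-04 -1.e+00] F [ 2.49 -3.76 -1.94] T [-1.028 -0.2    0.209] w 9.52 g 35.00052851624787 j [-0.37  0.44  1.06  1.52 -0.38  1.41 -1.04]
```

Emit:
step_arm --pt "0 0 0" --pt "0 0 0" --pt "0 0 0" --pt "0 0 0" --pt "0 0 0" --turn '[0.6,0,0,0,0]' --grip 0.6

```text
time: 12.55
ee_pos: [0.5383, -0.2845, 0.2445]
eef_rot: [0.998, -0.056, -0.0, -0.0]
ft_force: [0.7, -1.0, -0.2]
width: 0.0336
grip_force: 0.0
```

Emit:
step_arm --pt "0 0 0.2" --pt "0 0 0.4" --pt "0 0 0.8" --pt "0 0 1" --pt "-0.1 0.9 0.4" --pt "-0.1 0.9 0" --pt "-0.1 0.9 0" --pt "-0.1 0.9 0" --pt "-0.1 0.9 0" --pt "-0.1 0.9 0" --pt "-0.1 0.9 0" --pt "-0.1 0.9 0" --turn '[0,0,0,0,1,1,1,1,1,1,1,1]'

```text
time: 13.75
ee_pos: [0.5182, -0.1042, 0.3156]
eef_rot: [0.91, 0.414, 0.001, 0.0]
ft_force: [-0.5, -0.5, 0.3]
width: 0.035
grip_force: 0.0
```

Run:
```python
from st import *
show(); t=cap('top'); s=cap('side')
a=cv2.resize(t['image'][180:250,440:540],(500,350),interpolation=cv2.INTER_CUBIC); b=cv2.resize(s['image'][95:165,300:355],(275,350),interpolation=cv2.INTER_CUBIC)
save(np.hstack([a,b]),'unlocked')
```

```text
t 13.75 p [ 518.2  -104.19  315.58] yaw(y) -41.14 tilt [ 1.2e-03  2.0e-04 -1.0e+00] F [-0.46 -0.52  0.28] T [-0.086  0.109  0.036] w 35.05 g 0.0 j [-0.71  0.08  0.88  1.6  -0.06  1.49 -0.54]
```

View pics/unlocked.png

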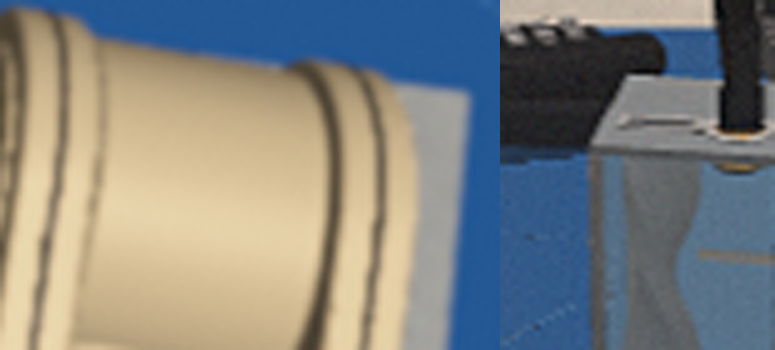

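Emit:
step_arm --pt "-0.03 0.6 -0.3" --pt "-0.03 0.6 -0.6" --pt "-0.03 0.6 -0.6" --pt "-0.03 0.6 -0.6" --pt "-0.03 0.6 -0.6" --pt "-0.03 0.6 -0.6" --pt "-0.03 0.6 -0.6" --pt "-0.03 0.6 -0.6" --pt "-0.03 0.6 -0.6" --pt "-0.03 0.6 -0.6" --pt "0 0.6 -0.6" --pt "0 0 0" --turn '[0.95,0.95,0.95,0.95,0.95,0.95,0.95,0.95,0.95,0.95,0.6,0]'

```text
time: 15.05
ee_pos: [0.5101, 0.0612, 0.1559]
eef_rot: [0.514, 0.858, -0.001, -0.001]
ft_force: [-0.2, -0.3, 0.3]
width: 0.0345
grip_force: 0.0
```

Run:
```python
from st import *
show(); t=cap('top'); s=cap('side')
a=cv2.resize(t['image'][190:246,460:540],(500,350),interpolation=cv2.INTER_CUBIC); b=cv2.resize(s['image'][95:165,310:365],(275,350),interpolation=cv2.INTER_CUBIC)
save(np.hstack([a,b]),'unlocked2')
```

```text
t 15.05 p [510.13  61.2  155.95] yaw(y) 28.13 tilt [-2.2e-03 -7.0e-04 -1.0e+00] F [-0.17 -0.33  0.33] T [-0.016  0.002  0.021] w 34.46 g 0.0 j [-0.82  0.15  0.67  1.87 -0.1   1.16  0.38]
```

View pics/unlocked2.png

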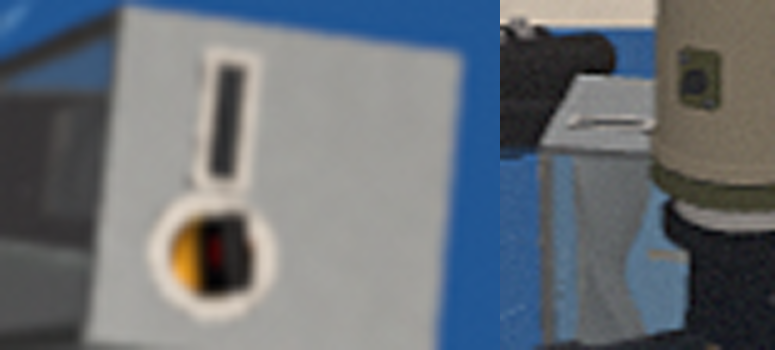

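The slot is now dark, so the shutter is clear: crop (228,125). The key is in the lock at crop (225,255), turned about 90°. Now descending on the fob.

Emit:
step_arm --pt "-0.02 0.2 -0.8" --pt "0 0 -0.8" --pt "0 0 -0.8" --pt "0 0 -0.8" --pt "0 0 -0.7" --pt "0 0 -0.4" --pt "0 0 -0.25" --pt "0 0 -0.2" --pt "0 0 0" --pt "0 0 0" --turn '[0,0,0,0,0,0,0,0,0,0]'

```text
time: 16.15
ee_pos: [0.5107, 0.0653, 0.0389]
eef_rot: [0.515, 0.857, 0.0, 0.0]
ft_force: [-0.4, 0.3, 0.3]
width: 0.0347
grip_force: 0.0
```

```bash
python3 st.py
```

```text
t 16.15 p [510.7   65.28  38.88] yaw(y) 28.04 tilt [ 8.e-04  3.e-04 -1.e+00] F [-0.37  0.34  0.33] T [-0.075  0.019 -0.013] w 34.7 g 0.0 j [-0.76  0.32  0.63  1.97 -0.24  0.92  0.47]
```

Emit:
step_arm --pt "-0.04 0.03 -0.08" --pt "0 0 0" --pt "0 0 0" --pt "0 0 0" --pt "0 0 0" --pt "0 0 0" --pt "0 0 0" --pt "0 0 0" --turn '[0,0,0,0,0,0,0,0]' --grip 1 --newtons 15

```text
time: 16.95
ee_pos: [0.5094, 0.066, 0.0364]
eef_rot: [0.515, 0.857, 0.0, 0.0]
ft_force: [-0.5, 0.0, 1.6]
width: 0.0047
grip_force: 15.0
```

```bash
python3 st.py
```

```text
t 16.95 p [509.37  66.04  36.4 ] yaw(y) 28.05 tilt [ 2.e-04  1.e-04 -1.e+00] F [-0.47  0.01  1.6 ] T [-0.036  0.027  0.035] w 4.7 g 15.000167023390532 j [-0.76  0.32  0.62  1.98 -0.24  0.91  0.47]
```

Emit:
step_arm --pt "0 0 0" --pt "0 0 0.1" --pt "0 0 0.2" --pt "0 0 0.4" --pt "0 0 0.8" --pt "0 0 1" --pt "0 0 1" --pt "0 0 1" --pt "0 0 0.8" --pt "0 0 0.4" --pt "0 0 0" --pt "0 0 0" --turn '[0,0,0,0,0,0,0,0,0,0,0,0]' --newtons 30

```text
time: 18.15
ee_pos: [0.5089, 0.066, 0.1782]
eef_rot: [0.515, 0.857, -0.0, -0.0]
ft_force: [-0.4, 0.6, -1.2]
width: 0.0049
grip_force: 30.0
```

Run:
```python
from st import *
t=load('top'); show()
g=cv2.cvtColor(t['image'],cv2.COLOR_RGB2GRAY).astype(float)
vv,uu=np.mgrid[0:400,0:640]
big=cv2.resize(g[190:250,480:520],None,fx=8,fy=8,interpolation=cv2.INTER_CUBIC)
m=(big>190).astype(np.uint8); cs,_=cv2.findContours(m,cv2.RETR_EXTERNAL,cv2.CHAIN_APPROX_NONE)
def w(uv,z): return onplane(t,(np.array(uv)+.5)/8-.5+[480,190],z)[:,:2]*1000
for c in sorted(cs,key=cv2.contourArea)[-2:]:
    Q=w(c.reshape(-1,2),.2412); print('outer',np.round(cv2.minAreaRect(Q.astype(np.float32))[0],1),cv2.minAreaRect(Q.astype(np.float32))[1:],cv2.contourArea(c))
    far=[]
dk=((big<130)).astype(np.uint8); cs,_=cv2.findContours(dk,cv2.RETR_EXTERNAL,cv2.CHAIN_APPROX_NONE)
for c in sorted(cs,key=cv2.contourArea)[-3:]:
    Q=w(c.reshape(-1,2),.24); print('dark',cv2.minAreaRect(Q.astype(np.float32)),cv2.contourArea(c))
s=cap('side'); p=read_state()['ee_pos']; q=proj(s,p+[0,0,-.005])[0].astype(int); print(q)
save(cv2.resize(s['image'][q[1]-30:q[1]+30,q[0]-40:q[0]+40],(800,600),interpolation=cv2.INTER_CUBIC),'fobheld')
```

```text
t 18.15 p [508.9   66.02 178.22] yaw(y) 28.06 tilt [-6.e-04 -0.e+00 -1.e+00] F [-0.36  0.64 -1.22] T [-0.067  0.067  0.014] w 4.91 g 30.000022295862436 j [-0.84  0.12  0.67  1.84 -0.08  1.21  0.35]
outer [ 539.3 -300.3] ((24.11522102355957, 6.4463934898376465), 3.7339022159576416) 1376.5
outer [ 538.2 -274.8] ((44.00584030151367, 30.479345321655273), 8.639296531677246) 4697.5
dark ((586.1355590820312, -289.1260986328125), (10.153719902038574, 40.94706726074219), 81.55814361572266) 4920.5
dark ((538.712158203125, -282.8805847167969), (29.33136749267578, 27.69025421142578), 10.076191902160645) 8541.5
dark ((621.912353515625, -299.2156066894531), (15.402626991271973, 88.39735412597656), 0.15400776267051697) 9908.5
[356 198]
```

View pics/fobheld.png

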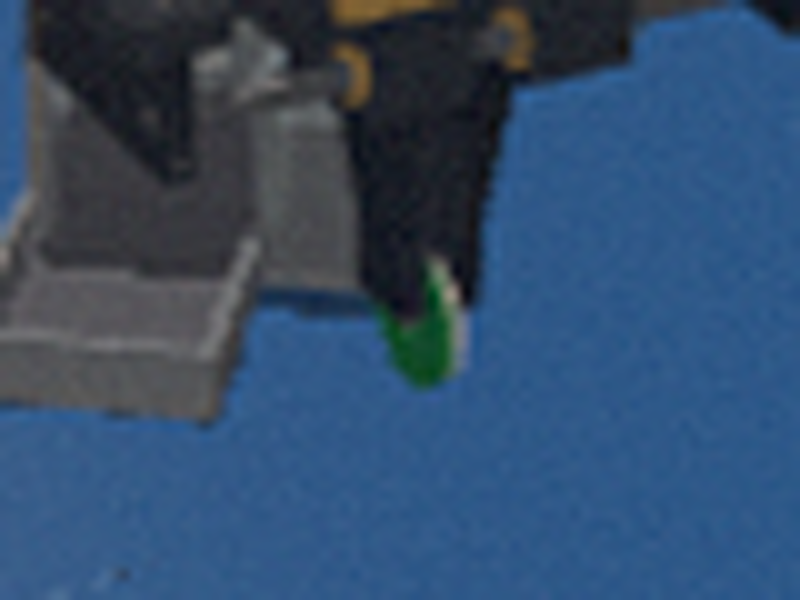

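The held fob shows its green face towards the camera (+x, +y side) at crop (425,345) and its white edge at (460,330). It needs a turn of −126.5° to face the box's −y.

Emit:
step_arm --pt "0.16 -0.75 0.5" --pt "0.16 -0.75 0.5" --pt "0.16 -0.75 0.5" --pt "0.16 -0.75 0.5" --pt "0.16 -0.75 0.5" --pt "0.16 -0.75 0.5" --pt "0.16 -0.75 0.5" --pt "0.16 -0.75 0.5" --pt "0.16 -0.75 0.5" --pt "0.16 -0.75 0.5" --pt "0.16 -0.75 0.3" --pt "0.16 -0.75 0" --turn '[-0.97,-0.97,-0.97,-0.97,-0.97,-0.97,-0.97,-0.97,-0.97,-0.97,-0.97,-0.97]'

```text
time: 19.4
ee_pos: [0.5576, -0.1598, 0.3112]
eef_rot: [0.946, 0.324, -0.0, 0.0]
ft_force: [1.5, -0.0, -1.0]
width: 0.0048
grip_force: 30.0
```

Emit:
step_arm --pt "0.16 -0.75 0" --pt "0.16 -0.75 0" --pt "0.16 -0.75 0" --pt "0.16 -0.75 0" --pt "0.16 -0.75 0" --pt "0.16 -0.75 0" --pt "0.1 -0.7 0" --pt "0 0 0" --pt "0 0 0" --pt "0 0 0" --turn '[-0.97,-0.97,-0.97,-0.97,-0.97,-0.97,-0.94,0,0,0]'

```text
time: 20.4
ee_pos: [0.584, -0.288, 0.3108]
eef_rot: [0.997, -0.072, -0.0, -0.0]
ft_force: [-0.6, -0.1, 0.3]
width: 0.0047
grip_force: 30.0
```

```bash
python3 st.py
```

```text
t 20.4 p [ 583.97 -288.03  310.81] yaw(y) -98.3 tilt [-6.e-04  5.e-04 -1.e+00] F [-0.63 -0.05  0.28] T [0.008 0.176 0.015] w 4.74 g 30.000024251639843 j [-0.3   0.54  1.09  1.28 -0.48  1.59 -1.  ]
```

Emit:
step_arm --pt "0.02 -0.15 -0.4" --pt "0 0 -0.4" --pt "0 0 -0.3" --pt "0 0 -0.2" --pt "0 0 -0.2" --pt "0 0 0" --pt "0 0 0" --turn '[0,0,0,0,0,0,0]'

```text
time: 21.1
ee_pos: [0.5843, -0.2927, 0.274]
eef_rot: [0.997, -0.074, 0.0, 0.0]
ft_force: [0.3, -0.1, -0.7]
width: 0.0044
grip_force: 30.0
```

Run:
```python
from st import *
show(); s=cap('side'); save(cv2.resize(s['image'][80:155,280:380],(800,600),interpolation=cv2.INTER_CUBIC),'posthover')
```

```text
t 21.1 p [ 584.33 -292.71  273.97] yaw(y) -98.45 tilt [ 2.e-04 -2.e-04 -1.e+00] F [ 0.3  -0.12 -0.69] T [-0.025  0.174 -0.012] w 4.42 g 29.999979101121426 j [-0.3   0.56  1.08  1.34 -0.49  1.52 -0.99]
```

View pics/posthover.png

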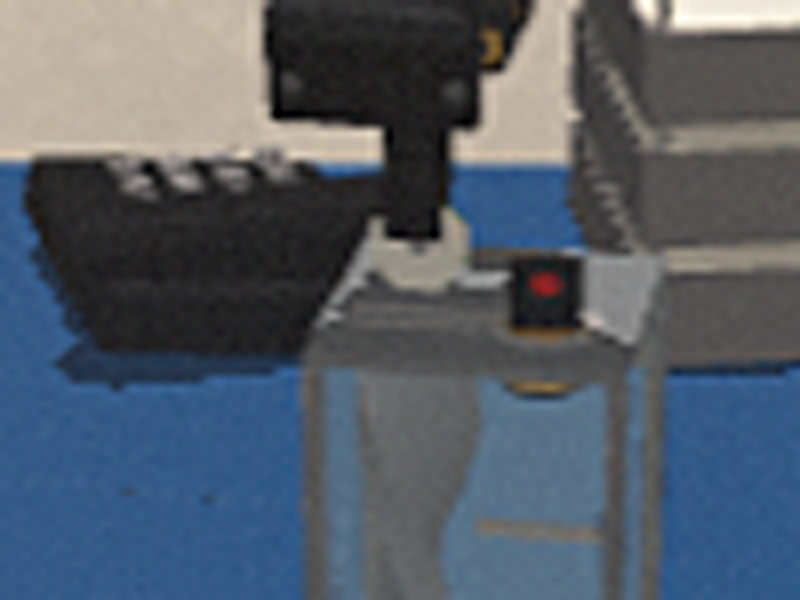

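The white face is towards the tray side, so green faces −y, which is correct. The fob spans crop x 370–470, and the key bow is at about 545. Before inserting, I'll check the x alignment numerically against the lock.

Run:
```python
from st import *
s=load('side'); p=read_state()['ee_pos']
g=cv2.cvtColor(s['image'],cv2.COLOR_RGB2GRAY).astype(int)
for r in range(107,117): print(r,g[r,322:344])
lock=np.array([.537,-.2846,.24]); mouth=np.array([.5844,-.2917,.24])
print('lock',proj(s,lock),'core seen 347.5; mouth',proj(s,mouth),'tcp-5',proj(s,p-[0,0,.005]),'dot seen',)
hs=cv2.cvtColor(s['image'],cv2.COLOR_RGB2HSV).astype(int)
c=np.argwhere(((hs[...,0]<8)|(hs[...,0]>172))&(hs[...,1]>120)); c=c[(c[:,0]>105)&(c[:,0]<122)&(c[:,1]>335)&(c[:,1]<362)]; print('dot',c.mean(0), proj(s,lock+[0,.005,.013]))
```

```text
107 [ 38  36  40  27  88  99  48  28  31  23  29  31  21 118 157 118  80  82
  82  82  81  81]
108 [ 41  38  29  39 122 128  33  26  22  35  33  31  14 110 156 148 115  80
  86  83  87  84]
109 [ 32  29  26  55 126 129  49  11  14  22  19  20   7 107 152 147 119  77
  83  83  86  83]
110 [ 29  30  30 114 153 155 157 163 142  93  74 103 117 133 150 149 115  73
  80  79  80  82]
111 [ 32  19  77 132 146 147 147 147 149 120  98 133 153 144 147 147 112  69
  74  73  76  80]
112 [ 31  32 104 148 146 144 146 146 146 150 149 150 145 147 146 133  97  66
  73  74  77  64]
113 [ 21  80 129 142 126 127 145 147 147 145 144 144 145 146 144 144 113  62
  67  63  70  55]
114 [ 35 108 147 110  57  87 132 153 144 147 147 145 148 151 148 141 143 142
 146 151 158 113]
115 [ 83 134 150 118  68  66  86 134 154 153 152 151 153 132  88 110 145 147
 145 147 120  53]
116 [122 117  66  68  73  72  69  77  86  81  93 110 107  93  66  70  67  65
  69  72  75  56]
lock [[347.01921407 120.12569505]] core seen 347.5; mouth [[331.29926694 119.11966917]] tcp-5 [[331.2980667  109.83179918]] dot seen
dot [115.  347.8] [[347.06143174 116.65663797]]
```

Fob centre is at column ≈331.6 and the expected slot at ≈331.5, well within tolerance. Inserting gently.

Emit:
step_arm --pt "0 0.03 -0.1" --pt "0 0 -0.1" --pt "0 0 -0.1" --pt "0 0 -0.1" --pt "0 0 -0.1" --pt "0 0 0" --pt "0 0 0" --turn '[0,0,0,0,0,0,0]'

```text
time: 21.85
ee_pos: [0.5843, -0.2919, 0.2613]
eef_rot: [0.997, -0.074, -0.0, 0.0]
ft_force: [-0.2, -0.7, -0.4]
width: 0.0047
grip_force: 30.0
```

```bash
python3 st.py
```

```text
t 21.85 p [ 584.28 -291.94  261.29] yaw(y) -98.45 tilt [-1.e-04 -1.e-04 -1.e+00] F [-0.21 -0.69 -0.42] T [-0.026  0.201 -0.02 ] w 4.7 g 30.000085942447186 j [-0.31  0.57  1.08  1.36 -0.49  1.5  -0.98]
```

Emit:
step_arm --pt "0 0 -0.1" --pt "0 0 -0.1" --pt "0 0 -0.1" --pt "0 0 -0.1" --pt "0 0 -0.1" --pt "0 0 0" --turn '[0,0,0,0,0,0]'

```text
time: 22.45
ee_pos: [0.5842, -0.2919, 0.2484]
eef_rot: [0.997, -0.074, -0.0, -0.0]
ft_force: [0.7, 0.7, -0.1]
width: 0.0049
grip_force: 30.0
```

```bash
python3 st.py
```

```text
t 22.45 p [ 584.17 -291.86  248.4 ] yaw(y) -98.46 tilt [-5.e-04  1.e-04 -1.e+00] F [ 0.72  0.72 -0.13] T [0.    0.089 0.031] w 4.9 g 30.00007566064596 j [-0.31  0.57  1.08  1.38 -0.5   1.48 -0.98]
```

Emit:
step_arm --pt "0 0 -0.1" --pt "0 0 -0.06" --pt "0 0 0" --pt "0 0 0" --turn '[0,0,0,0]'

```text
time: 22.85
ee_pos: [0.5843, -0.292, 0.2448]
eef_rot: [0.997, -0.074, -0.0, 0.0]
ft_force: [0.6, -0.1, 0.4]
width: 0.0046
grip_force: 30.0
```

Emit:
step_arm --pt "0 0 0" --pt "0 0 0" --pt "0 0 0" --pt "0 0 0" --pt "0 0 0.2" --pt "0 0 0.5" --pt "0 0 0.8" --pt "0 0 0.8" --pt "0 0 0.8" --pt "0 0 0" --turn '[0,0,0,0,0,0,0,0,0,0]' --grip 0.7

```text
time: 23.85
ee_pos: [0.5848, -0.293, 0.3261]
eef_rot: [0.997, -0.074, 0.002, 0.001]
ft_force: [0.2, -0.6, 1.0]
width: 0.0262
grip_force: 0.0
```

Run:
```python
from st import *
show(); s=cap('side'); save(np.hstack([cv2.resize(s['image'][95:220,295:375],(384,600),interpolation=cv2.INTER_CUBIC),cv2.resize(s['image'][170:215,305:345],(400,600),interpolation=cv2.INTER_CUBIC)]),'posted')
hs=cv2.cvtColor(s['image'],cv2.COLOR_RGB2HSV).astype(int); m=(hs[...,0]>40)&(hs[...,0]<85)&(hs[...,1]>80); c=np.argwhere(m); c=c[(c[:,1]>300)&(c[:,1]<370)&(c[:,0]>100)&(c[:,0]<215)]; print(len(c),c.mean(0) if len(c) else '')
```

```text
t 23.85 p [ 584.79 -292.98  326.11] yaw(y) -98.47 tilt [ 0.004  -0.0024 -1.    ] F [ 0.18 -0.61  0.96] T [-0.012  0.168 -0.011] w 26.2 g 0.0 j [-0.29  0.54  1.1   1.24 -0.48  1.62 -1.  ]
65 [195.90769231 323.16923077]
```

View pics/posted.png

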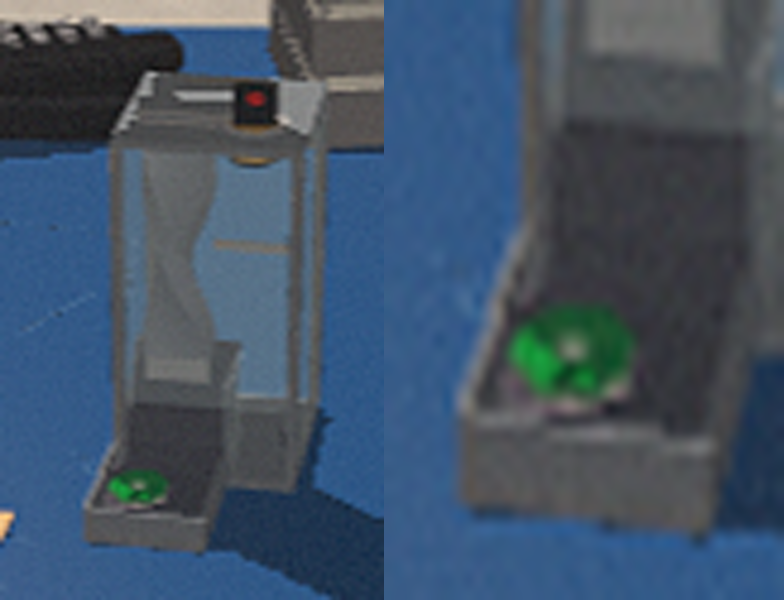

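The fob lies in the tray green side up (side pixel (323,196)), and the key stands in the lock (~(348,116)). I'll back off and confirm it has settled and is lying flat.

Emit:
step_arm --pt "0 0 0.6" --pt "0 0 0.6" --pt "0 0 0.4" --pt "0 0 0" --pt "0 0 0" --pt "0 0 0" --pt "0 0 0" --pt "0 0 0" --pt "0 0 0" --pt "0 0 0" --turn '[0,0,0,0,0,0,0,0,0,0]'

```text
time: 24.9
ee_pos: [0.5843, -0.2919, 0.3622]
eef_rot: [0.997, -0.074, -0.0, 0.0]
ft_force: [-0.1, 0.0, -0.1]
width: 0.0261
grip_force: 0.0
```

Run:
```python
from st import *
show()
for n in('side','top'):
    s=cap(n); hs=cv2.cvtColor(s['image'],cv2.COLOR_RGB2HSV).astype(int); m=(hs[...,0]>40)&(hs[...,0]<85)&(hs[...,1]>80); c=np.argwhere(m)[:,::-1]
    c=c[(c[:,0]>300)&(c[:,0]<370)&(c[:,1]<215)] if n=='side' else c[(c[:,0]>400)&(c[:,0]<480)]
    if len(c):
        P=pts(s,c); P=P[s['z_map'][c[:,1],c[:,0]]>0]; A=np.c_[P[:,:2],np.ones(len(P))]; print(n,len(P),P.mean(0).round(4),P[:,2].min(),P[:,2].max(),'slope',np.linalg.lstsq(A,P[:,2],rcond=None)[0])
b=np.array([.5845,-.2917])+[-.0237+.0,.0] # rough
```

```text
t 24.9 p [ 584.29 -291.93  362.24] yaw(y) -98.45 tilt [-1.e-04 -1.e-04 -1.e+00] F [-0.07  0.03 -0.07] T [-0.023  0.113 -0.006] w 26.15 g 0.0 j [-0.26  0.54  1.1   1.16 -0.48  1.7  -1.01]
side 91 [ 0.5995 -0.2321  0.1624] 0.0048238481275670875 0.5425925891650024 slope [-4.89841596 -6.27319354  1.64266204]
top 177 [ 0.6104 -0.2212  0.0118] 0.003326703768837813 0.01865920103254748 slope [-0.01549666 -0.02898081  0.01480042]
```

The top view has the fob flat: slopes ≤0.03, and a height of about 12 mm against 11 mm expected (6 mm floor plus 5 mm fob). It is in the tray with the green side up, so I'll hand the job in.

```bash
python3 -c "
from bench import *
print(close_job())"
```

```text
the job is handed in; nothing more can be done
None
```

The job is done and handed in at about 25 s: the key is in the lock, turned clockwise to its stop, the slot is clear, and the fob lies flat in the tray with its green side up.

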